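# Lay out the coffee-break corner

### The arm

A 7-joint arm with a two-finger parallel gripper is mounted at the origin on a cart in front of the work surface, level with it; the furniture and walls round the work are solid. World frame = base frame: x ahead of the robot, y to its left, z up, the work surface at z = 0. Lengths are in m, angles in degrees, forces in N, time in s.
With the tool pointing down it reaches from about 0.425 to 0.925 m from the base axis. Payload 6.8 kg.
Tool frame: the origin (TCP) lies midway between the tips of the shut fingers; the grasp point (between the pads) lies arm.tcp_to_grasp behind it (arm.tcp_to_grasp is the distance from the TCP to the grasp point, in m); z points along the fingers, y is the line along which they close (so a half turn about z gives the same grasp; the last joint's range is limited). The gripper opens to 88 mm and grips with 3 to 60 N. Pads are 20 mm wide; open, the fingers measure 115 mm over their backs; the gripper's body (75 mm by 178 mm) begins 61 mm behind the grasp point.
Start: joints at [67.088, 27.33, 1.283, 89.118, -0.659, 63.558, -4.761], TCP at [0.194, -0.646, 0.223] pointing down, gripper open.
Joint ranges: [-169.35, 169.35], [-19.33, 120.38], [-80.79, 83.38], [13.8, 139.57], [-78.32, 258.32], [9.67, 109.79], [-169.56, 169.56]. Speed limits (degrees/s): [136.94, 136.94, 180, 180, 180, 180, 180].

### API

Orientations are given as [roll, pitch, yaw] about the fixed x, y, z axes, in that order (R = Rz(yaw) Ry(pitch) Rx(roll)).
In Python, from rig import arm, viewer, ticket gives the robot as it stands. The module is installed in compiled form; this text tells all that it offers.
- The arm moves only by the shell command python3 -m crank 'ROWS' [OPENING] [FORCE]. ROWS is JSON, a list of rows, each an object with "travel": the shift along the tool's x, y, z in units of 0.3 m (1.0 is 0.3 m), a list of three; "twist": the turn about the tool's z in units of 30 degrees (1.0 is 30 degrees). In form: [{"travel": [tx, ty, tz], "twist": twist}, ...]. A call has 1 to 8 rows; each row shifts and turns the commanded pose from where the row before left it, along the tool's axes as they then stand; what a row does not reach is not made up. A row lasts 1/8 s, in which the tool goes at most 62.5 mm and 10.7 degrees, less where a joint would pass 70% of its speed; a pose out of reach is approached as far as the arm can. A call with a number of a shift or a turn outside -1 to 1 is refused whole. A call with a gripper value outside its range is refused whole. OPENING is the opening, from 0 (shut) to 1 (fully open), set as the call begins (- or left out, the last holds). The fingers move at their own pace and stop on an object; FORCE is the grip in N (left out, the last holds). Time passes only in rows, so rows that do not move let the fingers close. It gives the time, the measured TCP pose, the force, the opening and the grip force at its end, in the units of the state.
- arm.read_state(): the state, without advancing time (a new reading comes with each control period).
- viewer.grab_frame(name): name is "scene" or "top"; returns the picture (420x560x3 uint8, red, green, blue); there is no depth.
- viewer.camera_params(name): a dict with "fx", "fy", "cx", "cy" (pixels), "distortion" ([k1, k2, p1, p2, k3] as OpenCV has them; the pictures are not rectified), "xyz" and "attitude" of the camera in the world. Camera axes: x right, y down, z forward; pixel columns grow to the right and rows downward; lengths in m; the calibration is good to about 2 mm. A picture is of the moment at which its call begins. camera_params takes no time and is no camera call.
- ticket.job_done(): hands the job in; it is judged then, once.
The state is a dict: "t": time; "q": joint angles; "joint_vel": joint speeds; "tau": joint torques, N m; "eef_pos": TCP position; "tool_rot": TCP orientation; "ft_force": force on the tool from outside, world axes, zero at the start; "moment": the same for the moment, N m; "gripper_width": finger opening in m; "grasp_force": force on a finger pad.
Only numpy, scipy, OpenCV 4.12 (cv2) and the standard library are available. Lean on these libraries where they do the work, as an engineer would, in place of code of your own. Each camera call takes 0.05 s, during which the arm holds its last target. There are 200 camera calls.

### The job

Lay out the coffee-break corner: put the plain cookie in the middle of the round dark slate and the chocolate-striped cookie squarely on top of it, and stand the glass jar with the grey lid in the middle of the square blue coaster. Stand the red-capped spice jar on the worktop exactly midway between the slate and the coaster, on the line joining their centres, and the green tea tin on the worktop straight behind the coaster (the side away from the robot), about 2 cm clear of its edge. Everything ends upright and released; leave the candle and the wooden pepper mill where they stand.

Things in the scene. Friction and masses are not known exactly. Their poses are not given: they have to be found in the camera images.
- slate: round flat dark-grey slate, 116 mm across, 8 mm thick, fixed on the worktop; target; origin at the centre of its underside, z up; its axes are parallel to the world's. Its centre is 225 to 235 mm left or right (along y) of the coaster's
- coaster: square flat blue coaster, 84 x 84 mm, 6 mm thick, fixed on the worktop; target; origin at the centre of its underside, z up; its axes are parallel to the world's (x away from the robot). Wall cupboards with knobs overhang the worktop beyond about x = 0.56 m, from 0.58 m height up: lift no higher than needed there
- plain_cookie: plain brown round cookie, 65 to 66 mm across, 12 mm thick, blunt upright edge, flat enough to stack on; origin at the centre of its underside, z up; any yaw
- striped_cookie: round cookie with dark chocolate stripes on top, 65 to 67 mm across, 12 mm thick without the stripes, blunt upright edge; origin at the centre of its underside, z up; any yaw
- glass_jar: filled closed glass jar with a grey screw lid and a yellow-brown label, about 0.5 kg; body 64 mm across its own x and 72 mm across its own y, lid round, 66 mm across, from 91 to 102 mm height; origin at the centre of its underside, z up; any yaw
- spice_jar: small closed spice jar with a red cap, 0.11 kg; body 42 mm across, cap 45 mm across from 85 to 106 mm height; origin at the centre of its underside, z up; any yaw
- tea_tin: green round tea tin with a brass-coloured lid, 0.14 kg; body 60 mm across, lid 62 mm across from 60 to 80 mm height; origin at the centre of its underside, z up
- candle: bystander: white candle in an open clear glass, 76 mm across, 90 mm high, loose; stands among the things, to be left alone; origin at the centre of its underside, z up
- pepper_mill: bystander: brown wooden pepper mill, 58 mm across, 170 mm high, loose; stands further back, to be left alone; origin at the centre of its underside, z up
There are look-alikes about, which are no part of the job. Leave any pink look-alike of the striped_cookie alone. Leave any turquoise look-alike of the tea_tin alone.

How it is judged:
By the outcome, as a careful person would: the job done as asked, in the order asked, and still so for the second after the job is handed in, with the robot touching nothing.
It also fails if it takes over 112 s, if anything falls off the work surface, if the arm or the gripper's body presses on something with over 40 N, if the wrist force passes 120 N, or if a joint passes its speed limit or range.

## Working session

There is one attempt and no reset: what is moved stays moved. The work goes in short steps, Python scripts to look and compute and a shell command to move; the robot and the scene stay as the last step left them, time stands still between calls to the robot, and variables do not carry over. Pictures are saved under pics/ and viewed, at most 14 in all, crops included, and the job is handed in when it is done.

```bash
mkdir -p pics; python3 - <<'E'
from rig import arm, viewer
import cv2
for n in("scene","top"):
    im=viewer.grab_frame(n); cv2.imwrite(f"pics/{n}0.png",im[:,:,::-1]); print(n,viewer.camera_params(n))
print(arm.read_state(), arm.tcp_to_grasp)
E
```

```text
scene {'fx': 407.3420607635072, 'fy': 407.3420607635072, 'cx': 281.33522235742583, 'cy': 210.26222103925272, 'distortion': array([-0.02063968,  0.        ,  0.        ,  0.        ,  0.        ]), 'xyz': array([-0.23378491,  0.93231387,  0.94142503]), 'attitude': array([-125.62541135,   -1.09866971, -141.40656346])}
top {'fx': 480.31011450779175, 'fy': 480.31011450779175, 'cx': 273.2143885890585, 'cy': 210.6975535735599, 'distortion': array([-0.03151725,  0.        ,  0.        ,  0.        ,  0.        ]), 'xyz': array([ 0.43828101, -0.07092994,  1.51417762]), 'attitude': array([-175.35155024,   -0.23269875,  -89.57699312])}
{'t': 0.1, 'q': array([67.08868648, 27.37012663,  1.28163431, 89.17029409, -0.65900497,
       63.55642395, -4.76243244]), 'joint_vel': array([-0.14823531, -0.08040504, -0.04435573, -0.21878704, -0.00796514,
       -0.01166604, -0.01075683]), 'tau': array([ 4.17305142e-03, -5.84089923e+01,  1.53964877e+00, -2.73313272e+01,
       -5.42393688e-02,  1.31107355e-02,  5.61066474e-05]), 'eef_pos': array([ 0.19399473, -0.64598273,  0.22180769]), 'tool_rot': array([-1.79910794e+02,  7.01231836e-03,  1.67162876e+01]), 'ft_force': array([ 0.20217604, -0.80241742, -0.31481744]), 'moment': array([-0.01749492, -0.00844762,  0.01986557]), 'grasp_force': 0.0, 'gripper_width': 0.08774992301772375} 0.0187
```

View pics/scene0.png

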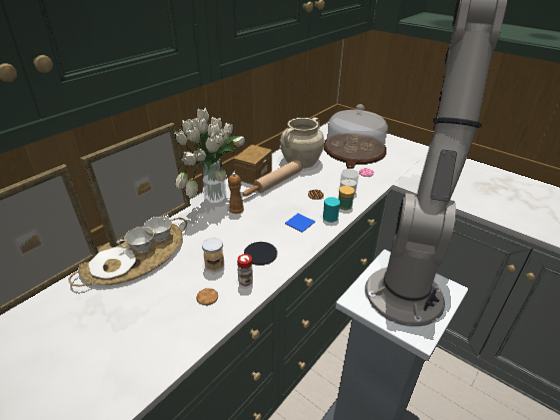

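View pics/top0.png

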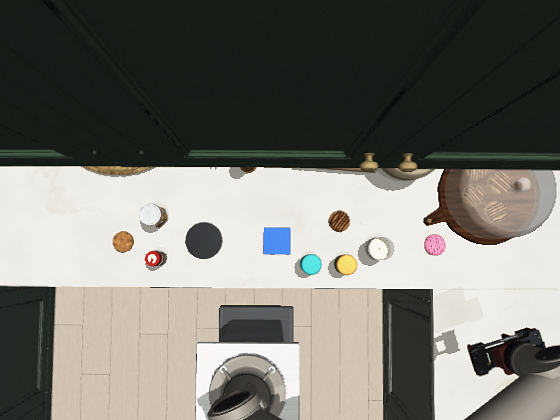

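The top view shows the plain cookie at (123,242), glass jar (151,215), spice jar (153,259), slate (204,240), coaster (277,241), turquoise tin (311,264), tea tin (346,265), striped cookie (339,221) and candle (377,249). The pink look-alike is at (435,245). The scene view agrees.

```bash
cat > h.py <<'E'
import cv2, numpy as np
from scipy.spatial.transform import Rotation as Ro
from rig import arm, viewer
def ray(cam,uv):
    p=viewer.camera_params(cam); K=np.array([[p["fx"],0,p["cx"]],[0,p["fy"],p["cy"]],[0,0,1]])
    n=cv2.undistortPoints(np.array([[uv]],float),K,np.array(p["distortion"]))[0,0]
    return np.array(p["xyz"]), Ro.from_euler("xyz",p["attitude"],degrees=True).apply([n[0],n[1],1])
def onplane(cam,uv,z):
    o,d=ray(cam,uv); return o+d*(z-o[2])/d[2]
def contour(im,c,r,f):
    """largest contour of mask f(hsv) within r of c"""
    m=f(*cv2.split(cv2.cvtColor(im,cv2.COLOR_RGB2HSV).astype(int))).astype(np.uint8)*255
    w=np.zeros_like(m); cv2.circle(w,c,r,255,-1); m=cv2.morphologyEx(m&w,cv2.MORPH_CLOSE,np.ones((3,3)))
    return max(cv2.findContours(m,0,2)[0],key=cv2.contourArea)
def locate(cam,im,c,r,f,z):
    """centre and size of the contour cast on the plane z (min enclosing rect of the cast outline)"""
    k=contour(im,c,r,f)
    P=np.array([onplane(cam,q[0],z)[:2] for q in k],np.float32)
    (a,b),(w,h),t=cv2.minAreaRect(P); m=cv2.moments(k)
    ctr=onplane(cam,(m["m10"]/m["m00"],m["m01"]/m["m00"]),z)
    return ctr[:2].round(4),np.round([a,b,w,h],4),round(t,1)
def go(x,y,z,yaw):
    """print travel units (in tool axes) and twist from here to TCP x,y,z,yaw"""
    s=arm.read_state(); R=Ro.from_euler("xyz",s["tool_rot"],degrees=True)
    print("travel",(R.inv().apply(np.array([x,y,z])-s["eef_pos"])/0.3).round(3),"twist",round(-((yaw-s["tool_rot"][2]+180)%360-180)/30,3))
E
python3 - <<'E'
from h import *
im=viewer.grab_frame("top")
sat=lambda h,s,v:(s>90)&(v>40)
L={"plain":((123,242),16,sat,.012),"striped":((339,221),16,lambda h,s,v:(s>70),.012),
"slate":((204,240),24,lambda h,s,v:v<80,.008),"coaster":((277,241),24,lambda h,s,v:(s>120)&(h>95)&(h<130),.006),
"spice":((153,259),12,lambda h,s,v:(s>120)&((h<8)|(h>170)),.106),"tin":((346,265),16,lambda h,s,v:(s>90)&(h>12)&(h<35)&(v>120),.08),
"turq":((311,264),16,lambda h,s,v:(s>90)&(h>75)&(h<100),.08)}
for n,(c,r,f,z) in L.items(): print(n,*locate("top",im,c,r,f,z))
a=cv2.resize(im[190:290,100:260],None,fx=5,fy=5,interpolation=2);cv2.imwrite("pics/a.png",a[:,:,::-1])
s=viewer.grab_frame("scene")
a=cv2.resize(s[230:310,180:300],None,fx=6.5,fy=6.5,interpolation=2);cv2.imwrite("pics/b.png",a[:,:,::-1])
E
```

```text
plain [0.4604 0.3937] [0.4602 0.3946 0.0628 0.0613] 46.3
striped [ 0.5301 -0.282 ] [ 0.5297 -0.2826  0.0628  0.0629] 0.4
slate [0.4659 0.1424] [0.4664 0.1422 0.1091 0.1101] 45.8
coaster [ 0.4673 -0.0871] [ 0.4674 -0.0857  0.0783  0.0815] 0.4
spice [0.4112 0.2752] [0.4115 0.2745 0.0407 0.047 ] 0.5
tin [ 0.3962 -0.295 ] [ 0.3961 -0.295   0.0562  0.0568] 0.3
turq [ 0.3968 -0.1882] [ 0.3975 -0.1882  0.061   0.0584] 63.9
```

View pics/a.png

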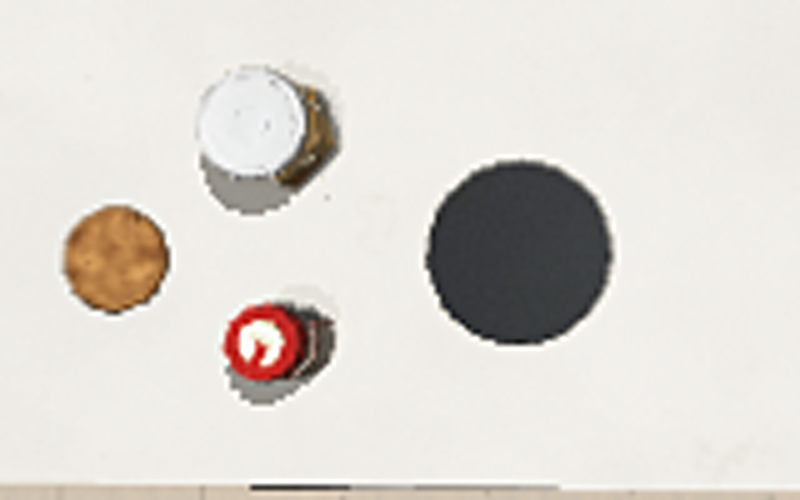

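View pics/b.png

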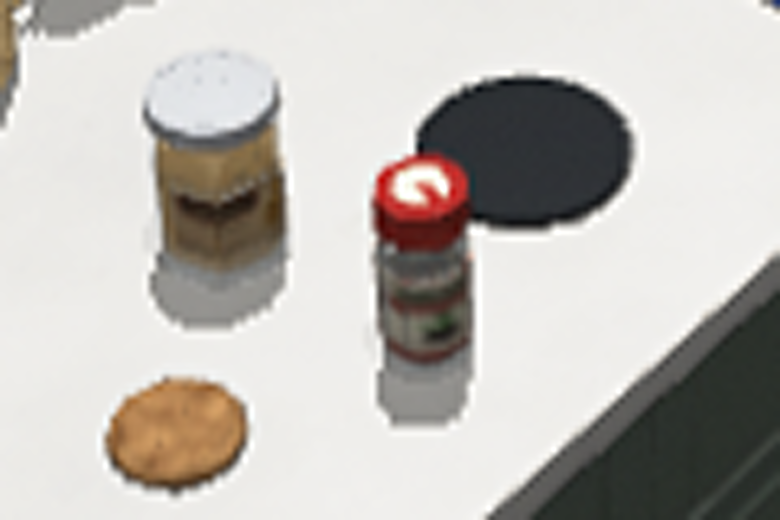

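The crops show the lid centre at crop (250,120), which is full-frame (150,214), and the red cap at (262,342), or (152,258). The jar body is turned about 45° to the world axes. The slate-coaster distance of 229 mm fits the given range.

```bash
python3 - <<'E'
from h import *
im=viewer.grab_frame("top"); s=viewer.grab_frame("scene")
for n,p,z in(("lid",(149.6,213.6),.102),("cap",(152,258),.106),("candle",(377,249),.09)): print(n,onplane("top",p,z).round(4))
sat=lambda h,s,v:(s>90)&(v>40)
print(*locate("scene",s,(207,296),14,sat,.010));print(*locate("scene",s,(315,194),11,lambda h,s,v:s>70,.010))
print(*locate("scene",s,(262,253),22,lambda h,s,v:v<70,.008));print(*locate("scene",s,(300,222),18,lambda h,s,v:(s>120)&(h>95)&(h<130),.006))
a=cv2.resize(im[200:245,130:180],None,fx=12,fy=12,interpolation=2);b=cv2.resize(s[230:285,195:235],None,fx=10,fy=10,interpolation=2)
o=np.zeros((560,1000,3),np.uint8);o[:540,:600]=a;o[:550,600:]=b;cv2.imwrite("pics/c.png",cv2.resize(o,(800,448))[:,:,::-1])
go(.460,.394,.12,118)
E
```

```text
lid [0.5417 0.289  0.102 ]
cap [0.4114 0.2773 0.106 ]
candle [ 0.4426 -0.3842  0.09  ]
[0.4569 0.3994] [0.4573 0.3998 0.0631 0.0602] 39.7
[ 0.5276 -0.277 ] [ 0.5286 -0.2769  0.0601  0.0607] 40.2
[0.4616 0.1428] [0.4652 0.1452 0.11   0.1131] 39.8
[ 0.4654 -0.0839] [ 0.4666 -0.0855  0.084   0.0834] 90.0
travel [ 1.846 -3.066  0.343] twist -3.376
```

View pics/c.png

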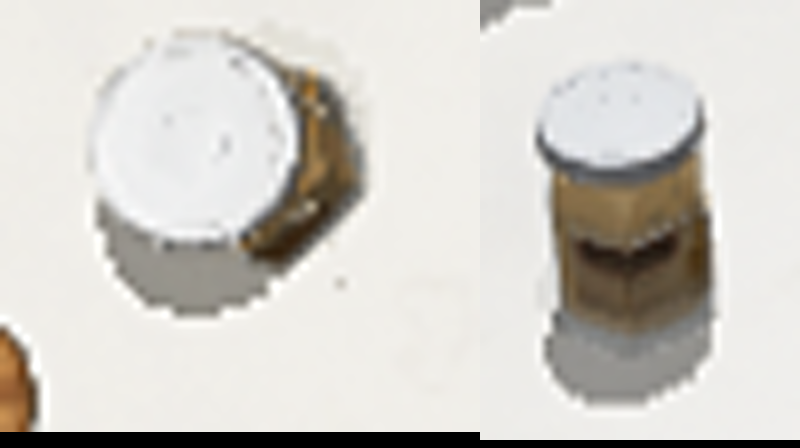

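Both views agree within 5 mm; the jar's corner edge is visible, so its yaw is about 45°. I'm taking the mean positions: plain cookie (.459,.397), slate (.466,.1435), coaster (.467,-.0855), striped cookie (.529,-.280). Now moving.

```bash
python3 -m crank '[{"travel":[0,0,0],"twist":-0.35},{"travel":[0,0,0],"twist":-0.35},{"travel":[0,0,0],"twist":-0.35},{"travel":[0,0,0],"twist":-0.35},{"travel":[0,0,0],"twist":-0.35},{"travel":[0,0,0],"twist":-0.35},{"travel":[0,0,0],"twist":-0.34}]' 1
python3 -m crank '[{"travel":[0.165,0.093,0],"twist":0},{"travel":[0.165,0.093,0],"twist":0},{"travel":[0.165,0.093,0],"twist":0},{"travel":[0.165,0.093,0],"twist":0},{"travel":[0.165,0.093,0],"twist":0},{"travel":[0.165,0.093,0],"twist":0}]'
python3 -m crank '[{"travel":[0.165,0.093,0],"twist":0},{"travel":[0.165,0.093,0],"twist":0},{"travel":[0.165,0.093,0],"twist":0},{"travel":[0.165,0.093,0],"twist":0},{"travel":[0.165,0.093,0],"twist":0},{"travel":[0,0,0],"twist":0}]'
python3 -c "
from h import *
go(.459,.3965,.12,90);print(arm.read_state()['q'].round(1))"
```

```text
t: 1.18
eef_pos: [0.1941, -0.6464, 0.2226]
tool_rot: [-180.0, -0.0, 90.2]
ft_force: [-0.5, -0.4, -0.6]
gripper_width: 0.0879
grasp_force: 0.0
t: 1.92
eef_pos: [0.3627, -0.3481, 0.2229]
tool_rot: [180.0, 0.0, 89.9]
ft_force: [0.7, -0.0, 0.4]
gripper_width: 0.0877
grasp_force: 0.0
t: 2.68
eef_pos: [0.5038, -0.0974, 0.2231]
tool_rot: [179.9, -0.1, 90.4]
ft_force: [-0.5, 0.0, 0.7]
gripper_width: 0.0878
grasp_force: 0.0
travel [ 1.647 -0.139  0.347] twist 0.013
[ 32.9  15.1 -33.7 109.2   9.6  58.4  -4.6]
```

```bash
python3 -m crank '[{"travel":[0.2,-0.018,0],"twist":0},{"travel":[0.2,-0.018,0],"twist":0},{"travel":[0.2,-0.018,0],"twist":0},{"travel":[0.2,-0.018,0],"twist":0},{"travel":[0.2,-0.018,0],"twist":0},{"travel":[0.2,-0.018,0],"twist":0},{"travel":[0.2,-0.018,0],"twist":0},{"travel":[0.2,-0.018,0],"twist":0}]'
python3 -m crank '[{"travel":[0.047,0.005,0.12],"twist":0},{"travel":[0,0,0.15],"twist":0},{"travel":[0,0,0.15],"twist":0},{"travel":[0,0,0.1],"twist":0},{"travel":[0,0,0],"twist":0}]'
python3 -c "
from h import *
im=viewer.grab_frame('scene')
cv2.imwrite('pics/d.png',cv2.resize(im[200:340,120:300],None,fx=4,fy=4)[:,:,::-1])
go(.459,.3965,.004,90)"
```

```text
t: 3.68
eef_pos: [0.4602, 0.3778, 0.2225]
tool_rot: [180.0, 0.1, 89.8]
ft_force: [0.8, -0.4, 0.5]
gripper_width: 0.0877
grasp_force: 0.0
t: 4.3
eef_pos: [0.4604, 0.3891, 0.0643]
tool_rot: [-179.8, 0.2, 89.9]
ft_force: [0.5, -0.9, 0.6]
gripper_width: 0.0878
grasp_force: 0.0
travel [ 0.02  -0.007  0.207] twist -0.005
```

View pics/d.png

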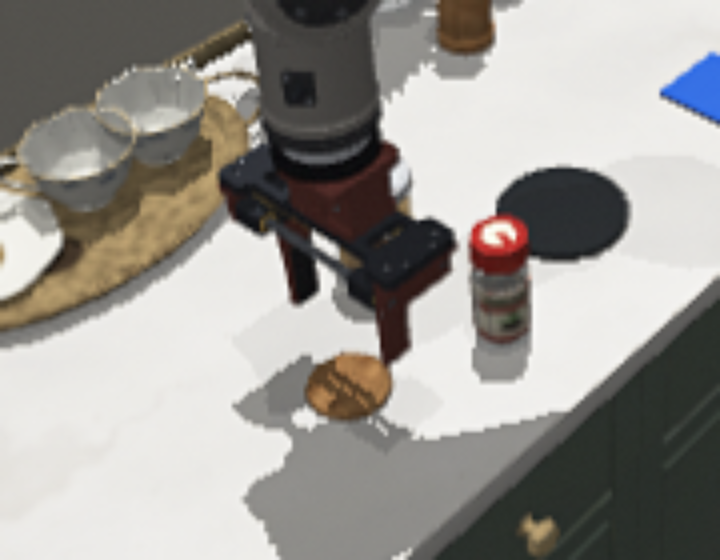

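The gripper is above the cookie, with the spice jar and glass jar clear. Descend, close and lift.

```bash
python3 -m crank '[{"travel":[0.02,-0.006,0.1],"twist":0},{"travel":[0,0,0.08],"twist":0},{"travel":[0,0,0.026],"twist":0},{"travel":[0,0,0],"twist":0}]'
python3 -m crank '[{"travel":[0,0,0],"twist":0},{"travel":[0,0,0],"twist":0},{"travel":[0,0,0],"twist":0},{"travel":[0,0,0],"twist":0}]' 0.6 15
python3 -m crank '[{"travel":[0,0,0],"twist":0},{"travel":[0,0,0],"twist":0},{"travel":[0,0,-0.1],"twist":0},{"travel":[0,0,-0.2],"twist":0},{"travel":[0,0,-0.2],"twist":0},{"travel":[0,0,0],"twist":0}]' 
python3 -c "
from h import *
go(.466,.1435,.015,90)"
```

```text
t: 4.85
eef_pos: [0.4598, 0.398, 0.0059]
tool_rot: [179.9, -0.0, 89.9]
ft_force: [0.4, 0.3, -1.1]
gripper_width: 0.0878
grasp_force: 0.0
t: 5.35
eef_pos: [0.4597, 0.3981, 0.0056]
tool_rot: [179.9, -0.0, 89.9]
ft_force: [0.7, -1.5, 6.2]
gripper_width: 0.0647
grasp_force: 15.0
t: 6.1
eef_pos: [0.4607, 0.4004, 0.1598]
tool_rot: [179.6, -0.3, 89.9]
ft_force: [1.2, 0.4, -1.3]
gripper_width: 0.0644
grasp_force: 15.0
travel [-0.859  0.016  0.478] twist -0.003
```

```bash
python3 -m crank '[{"travel":[-0.17,0.003,0],"twist":0},{"travel":[-0.17,0.003,0],"twist":0},{"travel":[-0.17,0.003,0],"twist":0},{"travel":[-0.17,0.003,0],"twist":0},{"travel":[-0.17,0.004,0],"twist":0},{"travel":[0,0,0.15],"twist":0},{"travel":[0,0,0.15],"twist":0},{"travel":[0,0,0],"twist":0}]'
python3 -c "
from h import *
im=viewer.grab_frame('top');a=cv2.resize(im[195:290,150:270],None,fx=6,fy=6);cv2.imwrite('pics/e.png',a[:,:,::-1])
go(.466,.1435,.015,90)"
```

```text
t: 7.1
eef_pos: [0.4602, 0.1414, 0.0617]
tool_rot: [-179.6, 0.1, 89.9]
ft_force: [-0.4, -0.3, 1.0]
gripper_width: 0.0642
grasp_force: 15.0
travel [0.003 0.015 0.162] twist -0.001
```

View pics/e.png

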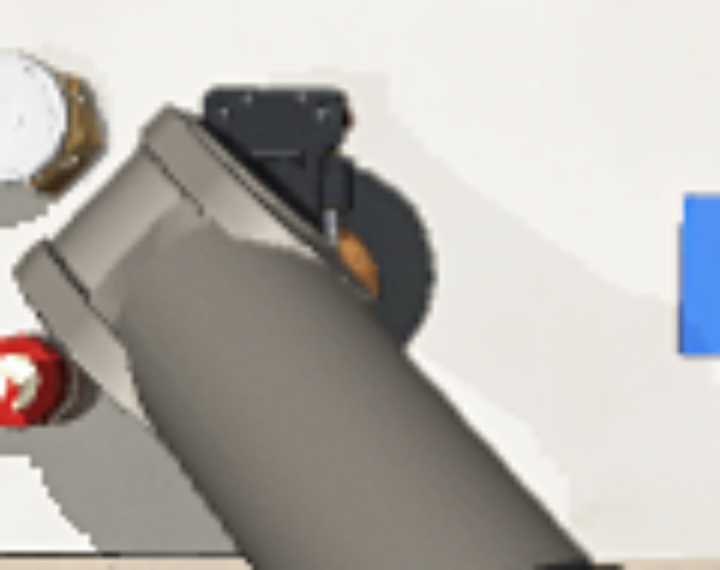

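The arm hides most of the cookie from above. I'll place it at the measured centre and check afterwards.

```bash
python3 -m crank '[{"travel":[0.005,0.015,0.1],"twist":0},{"travel":[0,0,0.045],"twist":0},{"travel":[0,0,0.015],"twist":0},{"travel":[0,0,0],"twist":0},{"travel":[0,0,0],"twist":0}]'
python3 -c "
from h import *
go(.466,.1445,.0140,90)"
```

```text
t: 7.78
eef_pos: [0.4685, 0.1444, 0.0177]
tool_rot: [179.9, -0.0, 89.9]
ft_force: [0.4, -0.0, 0.4]
gripper_width: 0.0645
grasp_force: 15.0
travel [ 0.    -0.008  0.012] twist -0.003
```

```bash
python3 -m crank '[{"travel":[0,-0.004,0.007],"twist":0},{"travel":[0,0,0.004],"twist":0},{"travel":[0,0,0],"twist":0}]'
python3 -m crank '[{"travel":[0,0,0],"twist":0},{"travel":[0,0,0],"twist":0},{"travel":[0,0,0],"twist":0}]' 1
python3 -m crank '[{"travel":[0,0,-0.1],"twist":0},{"travel":[0,0,-0.2],"twist":0},{"travel":[0,0,-0.2],"twist":0},{"travel":[-0.2,0.03,0],"twist":0},{"travel":[-0.2,0.03,0],"twist":0},{"travel":[-0.2,0.03,0],"twist":0},{"travel":[0,0,0],"twist":0}]' 
python3 -c "
from h import *
im=viewer.grab_frame('top');s=viewer.grab_frame('scene')
sat=lambda h,s,v:(s>90)&(v>40)&(h<30)
print(*locate('top',im,(204,240),26,sat,.020));print(*locate('scene',s,(261,250),20,sat,.018))
cv2.imwrite('pics/f.png',np.hstack([cv2.resize(im[205:275,170:240],None,fx=5,fy=5),cv2.resize(s[215:285,225:295],None,fx=5,fy=5)])[:,:,::-1])
go(.529,-.280,.20,90)"
```

```text
t: 8.15
eef_pos: [0.4668, 0.1442, 0.0136]
tool_rot: [-180.0, 0.0, 89.9]
ft_force: [0.5, 0.5, -0.0]
gripper_width: 0.0646
grasp_force: 15.0
t: 8.52
eef_pos: [0.4668, 0.1442, 0.0135]
tool_rot: [-180.0, 0.0, 89.9]
ft_force: [0.4, -0.1, -0.3]
gripper_width: 0.087
grasp_force: 0.0
t: 9.4
eef_pos: [0.4936, -0.0413, 0.1631]
tool_rot: [-180.0, 0.1, 89.4]
ft_force: [-0.4, 0.6, 0.3]
gripper_width: 0.0875
grasp_force: 0.0
[0.4657 0.1413] [0.4653 0.1413 0.064  0.0634] 45.8
[0.4637 0.1601] [0.4655 0.1665 0.1104 0.0685] 81.2
travel [-0.814  0.121 -0.122] twist -0.005
```

View pics/f.png

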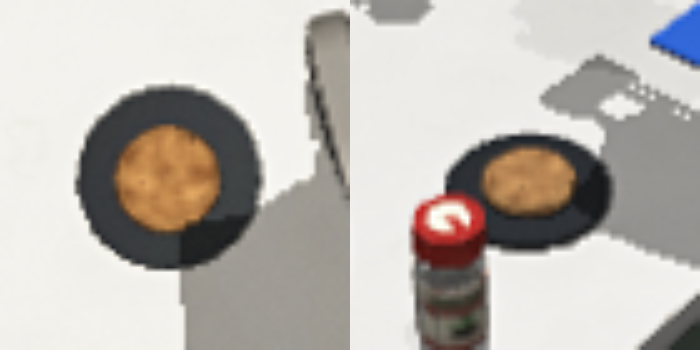

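The plain cookie lies within 1 mm of the slate's centre in the top view: cookie (.4657,.1413), slate (.4662,.1423). Next is the striped cookie.

```bash
python3 -m crank '[{"travel":[-0.2,0.03,0],"twist":0},{"travel":[-0.2,0.03,0],"twist":0},{"travel":[-0.2,0.03,0],"twist":0},{"travel":[-0.2,0.03,0],"twist":0},{"travel":[0,0,0.15],"twist":0},{"travel":[0,0,0.15],"twist":0},{"travel":[0,0,0],"twist":0},{"travel":[0,0,0],"twist":0}]'
python3 -c "
from h import *
go(.530,-.2803,.0055,90)"
```

```text
t: 10.5
eef_pos: [0.5309, -0.2745, 0.0751]
tool_rot: [179.9, -0.0, 90.1]
ft_force: [0.0, 0.4, 1.2]
gripper_width: 0.0881
grasp_force: 0.0
travel [-0.02  -0.003  0.232] twist 0.002
```

```bash
python3 -m crank '[{"travel":[-0.02,-0.003,0.12],"twist":0},{"travel":[0,0,0.08],"twist":0},{"travel":[0,0,0.03],"twist":0},{"travel":[0,0,0],"twist":0},{"travel":[0,0,0],"twist":0}]'
python3 -m crank '[{"travel":[0,0,0],"twist":0},{"travel":[0,0,0],"twist":0},{"travel":[0,0,0],"twist":0},{"travel":[0,0,0],"twist":0},{"travel":[0,0,0],"twist":0}]' 0.6 15
python3 -m crank '[{"travel":[0,0,-0.1],"twist":0},{"travel":[0,0,-0.2],"twist":0},{"travel":[0,0,-0.1],"twist":0},{"travel":[0,0,0],"twist":0}]' 
python3 -c "
from h import *
go(.4668,.1433,.03,90)"
```

```text
t: 11.12
eef_pos: [0.5295, -0.2821, 0.0061]
tool_rot: [179.9, 0.1, 89.9]
ft_force: [0.6, 0.5, -0.6]
gripper_width: 0.0879
grasp_force: 0.0
t: 11.75
eef_pos: [0.5285, -0.282, 0.0049]
tool_rot: [180.0, 0.0, 89.9]
ft_force: [-0.9, -0.3, 4.4]
gripper_width: 0.0648
grasp_force: 14.3
t: 12.25
eef_pos: [0.5298, -0.2825, 0.1269]
tool_rot: [179.8, 0.1, 89.9]
ft_force: [-1.4, 0.4, -1.1]
gripper_width: 0.0647
grasp_force: 14.5
travel [ 1.42  -0.214  0.319] twist -0.003
```

```bash
python3 -m crank '[{"travel":[0.2,-0.03,0],"twist":0},{"travel":[0.2,-0.03,0],"twist":0},{"travel":[0.2,-0.03,0],"twist":0},{"travel":[0.2,-0.03,0],"twist":0},{"travel":[0.2,-0.03,0],"twist":0},{"travel":[0.2,-0.03,0],"twist":0},{"travel":[0.2,-0.03,0],"twist":0},{"travel":[0,0,0],"twist":0}]'
python3 -m crank '[{"travel":[0,0,0.1],"twist":0},{"travel":[0,0,0.1],"twist":0},{"travel":[0,0,0],"twist":0},{"travel":[0,0,0],"twist":0}]' 
python3 -c "
from h import *
go(.4668,.1415,.0255,90)"
```

```text
t: 13.25
eef_pos: [0.4639, 0.1436, 0.1238]
tool_rot: [-179.9, -0.1, 90.5]
ft_force: [-0.0, -1.2, -0.7]
gripper_width: 0.0645
grasp_force: 14.5
t: 13.75
eef_pos: [0.466, 0.1378, 0.0648]
tool_rot: [-180.0, 0.0, 89.9]
ft_force: [0.5, 0.2, -0.4]
gripper_width: 0.0646
grasp_force: 14.5
travel [0.012 0.003 0.131] twist -0.004
```

```bash
python3 -m crank '[{"travel":[0.012,0.002,0.06],"twist":0},{"travel":[0,0,0.04],"twist":0},{"travel":[0,0,0.02],"twist":0},{"travel":[0,0,0],"twist":0},{"travel":[0,0,0],"twist":0}]' 
python3 -c "
from h import *
go(.4668,.1415,.0255,90)"
```

```text
t: 14.38
eef_pos: [0.4667, 0.1419, 0.0288]
tool_rot: [180.0, -0.0, 89.9]
ft_force: [0.4, -0.0, 0.1]
gripper_width: 0.0646
grasp_force: 14.5
travel [-0.001  0.     0.011] twist -0.003
```

```bash
python3 -m crank '[{"travel":[0,0,0.007],"twist":0},{"travel":[0,0,0.004],"twist":0},{"travel":[0,0,0],"twist":0}]'
python3 -m crank '[{"travel":[0,0,0],"twist":0},{"travel":[0,0,0],"twist":0},{"travel":[0,0,0],"twist":0}]' 1
python3 -m crank '[{"travel":[0,0,-0.1],"twist":0},{"travel":[0,0,-0.2],"twist":0},{"travel":[0,0,-0.2],"twist":0},{"travel":[-0.2,0.03,0],"twist":0},{"travel":[-0.2,0.03,0],"twist":0},{"travel":[-0.2,0.03,0],"twist":0},{"travel":[0,0,0],"twist":0}]' 
python3 -c "
from h import *
im=viewer.grab_frame('top');s=viewer.grab_frame('scene')
brown=lambda h,s,v:(s>60)&(v<230)
print(*locate('top',im,(204,240),23,brown,.032))
print('lid scene',onplane('scene',(212.5,244.6),.102))
for c,l in (('top',((158.1,228.1),(167.7,219.8),(163.3,207.8))),('scene',((205.6,267.5),(213.75,271.25),(224,266.25)))):
    P=[onplane(c,p,0)[:2] for p in l]; print(np.round(P,3)); 
    for a,b in((0,1),(1,2)): d=P[b]-P[a];print(np.hypot(*d).round(4),np.degrees(np.arctan2(d[1],d[0])).round(1))
a=np.hstack([cv2.resize(im[205:275,170:240],None,fx=5,fy=5),cv2.resize(s[215:285,225:295],None,fx=5,fy=5)])
cv2.imwrite('pics/g.png',a[:,:,::-1])
go(.54,.290,.18,90)"
```

```text
t: 14.75
eef_pos: [0.4666, 0.1418, 0.0253]
tool_rot: [180.0, 0.0, 89.9]
ft_force: [0.5, 0.5, 0.7]
gripper_width: 0.0644
grasp_force: 14.5
t: 15.12
eef_pos: [0.4665, 0.1418, 0.0253]
tool_rot: [-180.0, -0.0, 89.9]
ft_force: [-0.4, -0.7, -0.3]
gripper_width: 0.0869
grasp_force: 0.0
t: 16.0
eef_pos: [0.4932, -0.0437, 0.1748]
tool_rot: [-180.0, 0.1, 89.4]
ft_force: [-0.2, 0.2, 0.3]
gripper_width: 0.0879
grasp_force: 0.0
[0.4655 0.1388] [0.4651 0.1381 0.0646 0.065 ] 0.5
lid scene [0.53456307 0.29172375 0.102     ]
[[0.504 0.287]
 [0.53  0.257]
 [0.568 0.272]]
0.0398 -48.3
0.0408 21.5
[[0.561 0.309]
 [0.527 0.304]
 [0.518 0.266]]
0.0338 -171.6
0.0392 -103.2
travel [ 1.094  0.153 -0.016] twist -0.005
```

View pics/g.png

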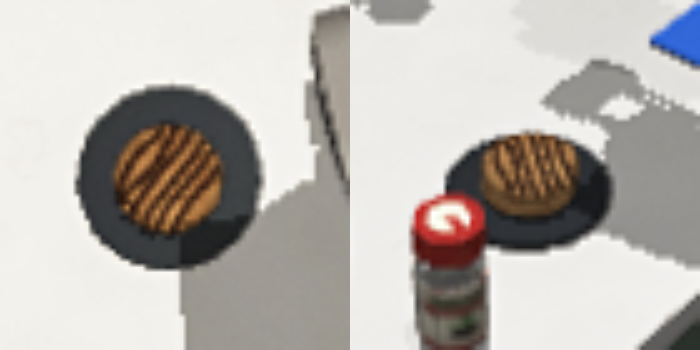

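Both cookies are stacked concentrically on the slate. The jar is hexagonal: its measured edges sit at about 15° modulo 60°, and its centre is about (.540,.290). I'll grip its lid at tool yaw 75, which is across the flats.

```bash
python3 -m crank '[{"travel":[0.185,0.026,0],"twist":0},{"travel":[0.185,0.026,0],"twist":0},{"travel":[0.185,0.026,0],"twist":0},{"travel":[0.185,0.026,0],"twist":0},{"travel":[0.185,0.026,0],"twist":0},{"travel":[0.185,0.026,0],"twist":0},{"travel":[0,0,0],"twist":0.25},{"travel":[0,0,0],"twist":0.25}]'
python3 -m crank '[{"travel":[0,0,0.1],"twist":0},{"travel":[0,0,0],"twist":0},{"travel":[0,0,0],"twist":0}]'
python3 -c "
from h import *
im=viewer.grab_frame('top');s=viewer.grab_frame('scene')
a=np.hstack([cv2.resize(im[180:250,110:190],None,fx=5,fy=5),cv2.resize(s[210:280,170:250],None,fx=5,fy=5)])
cv2.imwrite('pics/i.png',a[:,:,::-1])
go(.54,.290,.077,75)"
```

```text
t: 17.1
eef_pos: [0.5383, 0.2984, 0.1751]
tool_rot: [-179.9, -0.1, 75.0]
ft_force: [-0.4, -0.3, -1.6]
gripper_width: 0.0877
grasp_force: 0.0
t: 17.48
eef_pos: [0.5399, 0.2962, 0.146]
tool_rot: [-180.0, -0.0, 75.0]
ft_force: [-0.3, 0.8, 0.6]
gripper_width: 0.0876
grasp_force: 0.0
travel [-0.019  0.003  0.231] twist -0.001
```

View pics/i.png

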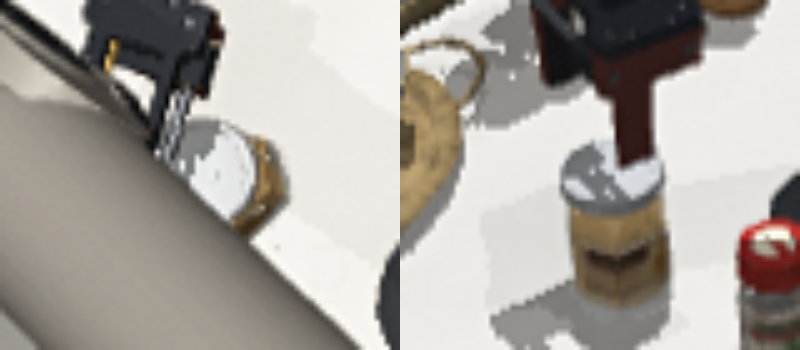

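The fingers straddle the lid. Descend gently while watching the force.

```bash
python3 -m crank '[{"travel":[-0.019,0.003,0.05],"twist":0},{"travel":[0,0,0.05],"twist":0},{"travel":[0,0,0.03],"twist":0},{"travel":[0,0,0],"twist":0}]'
python3 -m crank '[{"travel":[0,0,0.05],"twist":0},{"travel":[0,0,0.05],"twist":0},{"travel":[0,0,0],"twist":0}]'
python3 -m crank '[{"travel":[0,0,0],"twist":0},{"travel":[0,0,0],"twist":0},{"travel":[0,0,0],"twist":0},{"travel":[0,0,0],"twist":0},{"travel":[0,0,0],"twist":0}]' 0.6 40
python3 -c "
from h import *
print(onplane('top',(247,168),.17))
go(.468,-.0855,.15,75)"
```

```text
t: 18.08
eef_pos: [0.5393, 0.2886, 0.1051]
tool_rot: [-179.9, 0.1, 74.9]
ft_force: [0.1, 0.1, 0.1]
gripper_width: 0.0878
grasp_force: 0.0
t: 18.45
eef_pos: [0.5389, 0.2883, 0.0745]
tool_rot: [-179.9, 0.1, 74.9]
ft_force: [-1.1, 0.6, -0.6]
gripper_width: 0.0878
grasp_force: 0.0
t: 19.08
eef_pos: [0.5405, 0.2892, 0.0768]
tool_rot: [179.9, -0.0, 74.9]
ft_force: [1.8, -0.8, 3.3]
gripper_width: 0.0653
grasp_force: 40.0
[ 6.68211258e-01 -5.38875162e-04  1.70000000e-01]
travel [-1.269  0.092 -0.245] twist -0.003
```

```bash
python3 -m crank '[{"travel":[0,0,-0.05],"twist":0},{"travel":[0,0,-0.1],"twist":0},{"travel":[0,0,-0.07],"twist":0},{"travel":[-0.07,0.005,0],"twist":0},{"travel":[-0.14,0.01,0],"twist":0},{"travel":[-0.14,0.01,0],"twist":0},{"travel":[-0.14,0.01,0],"twist":0},{"travel":[-0.14,0.01,0],"twist":0}]'
python3 -m crank '[{"travel":[-0.14,0.01,0],"twist":0},{"travel":[-0.14,0.01,0],"twist":0},{"travel":[-0.14,0.01,0],"twist":0},{"travel":[-0.14,0.01,0],"twist":0},{"travel":[-0.07,0.008,0],"twist":0},{"travel":[0,0,0],"twist":0},{"travel":[0,0,0],"twist":0}]'
python3 -c "
from h import *
go(.468,-.0855,.084,75)"
```

```text
t: 20.08
eef_pos: [0.5019, 0.0995, 0.141]
tool_rot: [-179.9, 0.1, 74.8]
ft_force: [-0.1, -0.4, -4.2]
gripper_width: 0.0654
grasp_force: 40.0
t: 20.95
eef_pos: [0.4677, -0.0828, 0.1418]
tool_rot: [-179.9, -0.0, 74.9]
ft_force: [0.1, 0.7, -4.7]
gripper_width: 0.0654
grasp_force: 40.0
travel [-0.008  0.003  0.193] twist -0.002
```

```bash
python3 -m crank '[{"travel":[-0.008,0.003,0.07],"twist":0},{"travel":[0,0,0.07],"twist":0},{"travel":[0,0,0.04],"twist":0},{"travel":[0,0,0],"twist":0},{"travel":[0,0,0],"twist":0}]'
python3 -c "
from h import *
im=viewer.grab_frame('top');s=viewer.grab_frame('scene')
a=np.hstack([cv2.resize(im[200:270,235:315],None,fx=5,fy=5),cv2.resize(s[170:240,260:340],None,fx=5,fy=5)])
cv2.imwrite('pics/j.png',a[:,:,::-1])
go(.468,-.0855,.0835,75)"
```

```text
t: 21.58
eef_pos: [0.4693, -0.0854, 0.0888]
tool_rot: [179.9, -0.0, 75.0]
ft_force: [0.6, -0.7, -4.3]
gripper_width: 0.0653
grasp_force: 40.0
travel [-0.001 -0.005  0.018] twist -0.002
```

View pics/j.png

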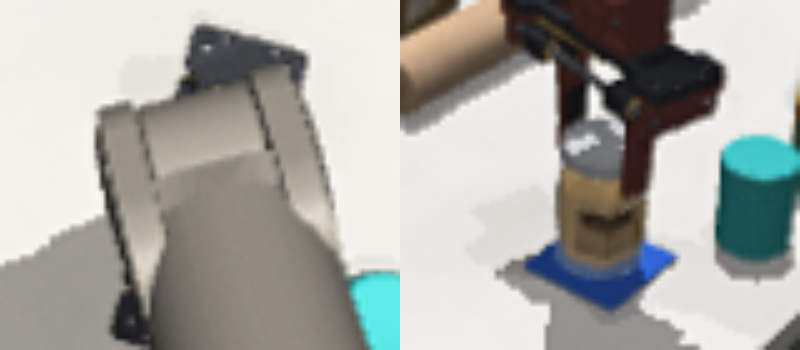

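The jar hangs upright over the coaster, and its base looks central. Lower it until the force shows contact.

```bash
python3 -m crank '[{"travel":[0,-0.004,0.01],"twist":0},{"travel":[0,0,0.006],"twist":0},{"travel":[0,0,0],"twist":0},{"travel":[0,0,0],"twist":0}]'; python3 -m crank '[{"travel":[0,0,0.004],"twist":0},{"travel":[0,0,0],"twist":0},{"travel":[0,0,0],"twist":0}]'
```

```text
t: 22.18
eef_pos: [0.4676, -0.0855, 0.0835]
tool_rot: [180.0, -0.0, 74.9]
ft_force: [0.2, -0.6, -4.0]
gripper_width: 0.0652
grasp_force: 40.0
t: 22.55
eef_pos: [0.4679, -0.0855, 0.0826]
tool_rot: [180.0, 0.0, 74.9]
ft_force: [-1.7, 0.0, 4.6]
gripper_width: 0.0655
grasp_force: 40.0
```

```bash
python3 -m crank '[{"travel":[0,0,0],"twist":0},{"travel":[0,0,0],"twist":0},{"travel":[0,0,0],"twist":0},{"travel":[0,0,0],"twist":0}]' 1
python3 -m crank '[{"travel":[0,0,-0.1],"twist":0},{"travel":[0,0,-0.15],"twist":0},{"travel":[0,0,-0.1],"twist":0},{"travel":[0,0,0],"twist":-0.25},{"travel":[0,0,0],"twist":-0.25},{"travel":[0.15,-0.02,0],"twist":0},{"travel":[0.15,-0.02,0],"twist":0},{"travel":[0.15,-0.02,0],"twist":0}]'
python3 -m crank '[{"travel":[0.15,-0.02,0],"twist":0},{"travel":[0.15,-0.02,0],"twist":0},{"travel":[0.15,-0.02,0],"twist":0},{"travel":[0.15,-0.03,0],"twist":0},{"travel":[0,0,0],"twist":0},{"travel":[0,0,0],"twist":0}]'
python3 -c "
from h import *
print(onplane('scene',(244,258.6),.106))
im=viewer.grab_frame('top');s=viewer.grab_frame('scene')
a=np.hstack([cv2.resize(im[200:270,235:315],None,fx=5,fy=5),cv2.resize(s[170:240,260:340],None,fx=5,fy=5)])
cv2.imwrite('pics/k.png',a[:,:,::-1])
go(.411,.278,.076,90)"
```

```text
t: 23.05
eef_pos: [0.4676, -0.0855, 0.0822]
tool_rot: [180.0, -0.0, 74.9]
ft_force: [0.1, 0.1, -0.2]
gripper_width: 0.0878
grasp_force: 0.0
t: 24.05
eef_pos: [0.4495, 0.0508, 0.1873]
tool_rot: [180.0, 0.0, 89.9]
ft_force: [0.5, 0.4, 0.7]
gripper_width: 0.0879
grasp_force: 0.0
t: 24.8
eef_pos: [0.423, 0.2289, 0.187]
tool_rot: [-180.0, 0.0, 89.9]
ft_force: [-0.0, -0.2, 0.4]
gripper_width: 0.0877
grasp_force: 0.0
[0.41110201 0.27907438 0.106     ]
travel [ 0.167 -0.042  0.37 ] twist -0.007
```

View pics/k.png

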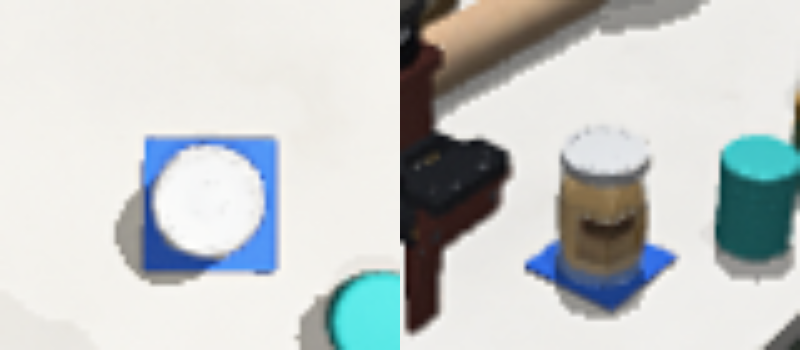

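The jar stands upright on the coaster, with its lid centre at about (276.4,239.8) in the top frame. Next, the spice jar.

```bash
python3 -c "
from h import *
print(onplane('top',(276.4,239.8),.108))"
python3 -m crank '[{"travel":[0.167,-0.04,0],"twist":0},{"travel":[0,0,0.1],"twist":0},{"travel":[0,0,0.1],"twist":0},{"travel":[0,0,0.1],"twist":0},{"travel":[0,0,0.07],"twist":0},{"travel":[0,0,0],"twist":0},{"travel":[0,0,0],"twist":0}]'
python3 -c "
from h import *
go(.411,.278,.076,90)"
```

```text
[ 0.46737296 -0.08573932  0.108     ]
t: 25.78
eef_pos: [0.4118, 0.2794, 0.077]
tool_rot: [180.0, -0.0, 89.9]
ft_force: [-0.2, 0.2, 0.1]
gripper_width: 0.0877
grasp_force: 0.0
travel [-0.005 -0.003  0.003] twist -0.005
```

```bash
python3 -m crank '[{"travel":[0,0,0],"twist":0},{"travel":[0,0,0],"twist":0},{"travel":[0,0,0],"twist":0},{"travel":[0,0,0],"twist":0},{"travel":[0,0,0],"twist":0},{"travel":[0,0,0],"twist":0},{"travel":[0,0,0],"twist":0}]' 0.35 15
python3 -m crank '[{"travel":[0,0,-0.05],"twist":0},{"travel":[0,0,-0.1],"twist":0},{"travel":[0,0,-0.1],"twist":0},{"travel":[0,0,0],"twist":0}]'
python3 -c "
from h import *
go(.467,.029,.078,90)"
```

```text
t: 26.65
eef_pos: [0.4112, 0.2797, 0.0763]
tool_rot: [180.0, -0.0, 89.9]
ft_force: [0.2, 0.1, 1.5]
gripper_width: 0.0442
grasp_force: 15.0
t: 27.15
eef_pos: [0.4123, 0.2808, 0.1539]
tool_rot: [179.8, -0.1, 89.9]
ft_force: [0.1, 0.6, -1.2]
gripper_width: 0.0442
grasp_force: 15.0
travel [-0.84   0.183  0.252] twist -0.003
```

```bash
python3 -m crank '[{"travel":[-0.14,0.03,0],"twist":0},{"travel":[-0.14,0.03,0],"twist":0},{"travel":[-0.14,0.03,0],"twist":0},{"travel":[-0.14,0.03,0],"twist":0},{"travel":[-0.14,0.03,0],"twist":0},{"travel":[-0.13,0.033,0],"twist":0},{"travel":[0,0,0],"twist":0},{"travel":[0,0,0],"twist":0}]'
python3 -m crank '[{"travel":[0,0,0.1],"twist":0},{"travel":[0,0,0.08],"twist":0},{"travel":[0,0,0.04],"twist":0},{"travel":[0,0,0],"twist":0},{"travel":[0,0,0],"twist":0}]'
python3 -c "
from h import *
go(.467,.030,.078,90)"
```

```text
t: 28.15
eef_pos: [0.4651, 0.0311, 0.1509]
tool_rot: [-180.0, -0.0, 89.9]
ft_force: [0.5, -0.1, -1.6]
gripper_width: 0.0444
grasp_force: 15.0
t: 28.78
eef_pos: [0.4662, 0.0312, 0.086]
tool_rot: [179.9, -0.0, 90.0]
ft_force: [0.7, -0.7, -0.2]
gripper_width: 0.0444
grasp_force: 15.0
travel [-0.004  0.003  0.027] twist -0.001
```

```bash
python3 -m crank '[{"travel":[-0.004,0.003,0.015],"twist":0},{"travel":[0,0,0.012],"twist":0},{"travel":[0,0,0],"twist":0},{"travel":[0,0,0],"twist":0}]'
python3 -m crank '[{"travel":[0,0,0.004],"twist":0},{"travel":[0,0,0],"twist":0},{"travel":[0,0,0],"twist":0}]'
```

```text
t: 29.28
eef_pos: [0.4666, 0.0294, 0.0772]
tool_rot: [180.0, -0.0, 89.9]
ft_force: [0.6, -0.2, -1.2]
gripper_width: 0.0441
grasp_force: 15.0
t: 29.65
eef_pos: [0.4668, 0.0295, 0.0762]
tool_rot: [180.0, 0.0, 89.9]
ft_force: [-1.1, -1.0, 4.2]
gripper_width: 0.0445
grasp_force: 15.0
```

```bash
python3 -m crank '[{"travel":[0,0,0],"twist":0},{"travel":[0,0,0],"twist":0},{"travel":[0,0,0],"twist":0},{"travel":[0,0,0],"twist":0},{"travel":[0,0,-0.1],"twist":0},{"travel":[0,0,-0.15],"twist":0},{"travel":[0,0,-0.1],"twist":0},{"travel":[0,0,0],"twist":0}]' 1
python3 -m crank '[{"travel":[-0.18,-0.039,0],"twist":0},{"travel":[-0.18,-0.039,0],"twist":0},{"travel":[-0.18,-0.039,0],"twist":0},{"travel":[-0.18,-0.039,0],"twist":0},{"travel":[-0.18,-0.039,0],"twist":0},{"travel":[-0.18,-0.039,0],"twist":0},{"travel":[0,0,0],"twist":0},{"travel":[0,0,0],"twist":0}]'
python3 -c "
from h import *
im=viewer.grab_frame('top');s=viewer.grab_frame('scene')
red=lambda h,s,v:(s>120)&((h<8)|(h>170))
print(locate('top',im,(240,240),20,red,.106))
a=np.hstack([cv2.resize(im[200:270,200:300],None,fx=4,fy=4),cv2.resize(s[160:230,290:390],None,fx=4,fy=4)])
cv2.imwrite('pics/l.png',a[:,:,::-1])
go(.397,-.294,.051,90)"
```

```text
t: 30.65
eef_pos: [0.4681, 0.0296, 0.1829]
tool_rot: [179.7, 0.0, 89.9]
ft_force: [-0.7, 0.8, -0.1]
gripper_width: 0.0875
grasp_force: 0.0
t: 31.65
eef_pos: [0.3955, -0.2935, 0.1799]
tool_rot: [-179.9, -0.1, 89.9]
ft_force: [0.6, 0.9, 0.5]
gripper_width: 0.0877
grasp_force: 0.0
(array([0.4661, 0.0267]), array([0.466 , 0.0266, 0.041 , 0.041 ]), 0.7)
travel [-0.004  0.003  0.432] twist 0.002
```

View pics/l.png

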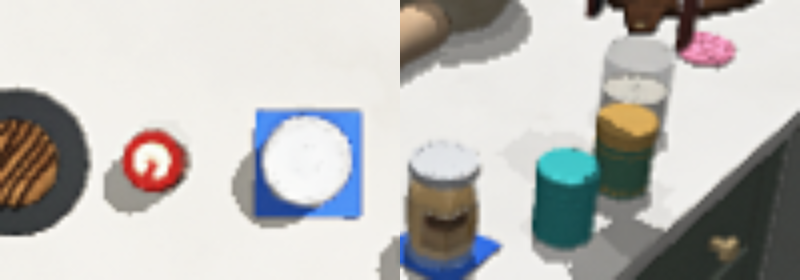

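The spice jar stands upright within 1.5 mm of the midpoint (.4668,.028) in the top frame. Next is the tea tin: brass lid, green body, beside the turquoise one.

```bash
python3 -m crank '[{"travel":[-0.004,0.003,0.1],"twist":0},{"travel":[0,0,0.12],"twist":0},{"travel":[0,0,0.12],"twist":0},{"travel":[0,0,0.07],"twist":0},{"travel":[0,0,0.022],"twist":0},{"travel":[0,0,0],"twist":0},{"travel":[0,0,0],"twist":0}]'
python3 -m crank '[{"travel":[0,0,0],"twist":0},{"travel":[0,0,0],"twist":0},{"travel":[0,0,0],"twist":0},{"travel":[0,0,0],"twist":0},{"travel":[0,0,0],"twist":0},{"travel":[0,0,0],"twist":0}]' 0.5 15
python3 -m crank '[{"travel":[0,0,-0.1],"twist":0},{"travel":[0,0,-0.15],"twist":0},{"travel":[0,0,-0.15],"twist":0},{"travel":[0,0,0],"twist":0}]'
python3 -c "
from h import *
go(.561,-.0855,.055,90)"
```

```text
t: 32.62
eef_pos: [0.3976, -0.2958, 0.0523]
tool_rot: [179.9, 0.1, 89.9]
ft_force: [0.7, 0.1, -0.0]
gripper_width: 0.088
grasp_force: 0.0
t: 33.38
eef_pos: [0.3968, -0.2958, 0.0515]
tool_rot: [-180.0, 0.0, 89.9]
ft_force: [-1.5, -0.2, 5.1]
gripper_width: 0.0613
grasp_force: 15.0
t: 33.88
eef_pos: [0.3987, -0.2966, 0.1741]
tool_rot: [179.7, 0.2, 89.9]
ft_force: [0.0, -0.2, -1.3]
gripper_width: 0.0613
grasp_force: 15.0
travel [0.706 0.538 0.397] twist -0.003
```

```bash
python3 -m crank '[{"travel":[0.14,0.107,0],"twist":0},{"travel":[0.14,0.107,0],"twist":0},{"travel":[0.14,0.107,0],"twist":0},{"travel":[0.14,0.107,0],"twist":0},{"travel":[0.14,0.107,0],"twist":0},{"travel":[0,0,0],"twist":0.33},{"travel":[0,0,0],"twist":0.33},{"travel":[0,0,0],"twist":0.33}]'
python3 -m crank '[{"travel":[0,0,0],"twist":0.33},{"travel":[0,0,0],"twist":0.33},{"travel":[0,0,0],"twist":0.33},{"travel":[0,0,0],"twist":0.33},{"travel":[0,0,0],"twist":0.33},{"travel":[0,0,0],"twist":0.33},{"travel":[0,0,0],"twist":0},{"travel":[0,0,0],"twist":0}]'
python3 -c "
from h import *
print(arm.read_state()['q'].round(1))
go(.561,-.0855,.054,0)"
```

```text
t: 34.88
eef_pos: [0.5565, -0.0856, 0.1693]
tool_rot: [-179.8, 0.1, 59.9]
ft_force: [1.0, -0.1, -1.3]
gripper_width: 0.0611
grasp_force: 15.0
t: 35.88
eef_pos: [0.5571, -0.0858, 0.1704]
tool_rot: [-180.0, 0.1, 1.0]
ft_force: [0.5, 0.6, -2.0]
gripper_width: 0.0617
grasp_force: 15.0
[ 18.6  21.6 -20.3 106.4   9.1  53.6 -94.8]
travel [ 0.014 -0.001  0.388] twist 0.034
```

```bash
python3 -m crank '[{"travel":[0.012,0,0.1],"twist":0.03},{"travel":[0,0,0.12],"twist":0},{"travel":[0,0,0.1],"twist":0},{"travel":[0,0,0.055],"twist":0},{"travel":[0,0,0],"twist":0},{"travel":[0,0,0],"twist":0}]'
python3 -c "
from h import *
go(.560,-.0855,.0525,0)"
```

```text
t: 36.62
eef_pos: [0.5621, -0.0859, 0.0599]
tool_rot: [180.0, -0.1, -0.1]
ft_force: [0.5, 0.2, -0.6]
gripper_width: 0.0615
grasp_force: 15.0
travel [-0.007 -0.001  0.024] twist -0.002
```

```bash
python3 -m crank '[{"travel":[-0.004,0,0.014],"twist":0},{"travel":[0,0,0.01],"twist":0},{"travel":[0,0,0],"twist":0},{"travel":[0,0,0],"twist":0}]'
python3 -m crank '[{"travel":[0,0,0.003],"twist":0},{"travel":[0,0,0],"twist":0},{"travel":[0,0,0],"twist":0}]'
```

```text
t: 37.12
eef_pos: [0.56, -0.0859, 0.0518]
tool_rot: [180.0, -0.0, -0.1]
ft_force: [-0.1, -0.7, -1.5]
gripper_width: 0.0618
grasp_force: 15.0
t: 37.5
eef_pos: [0.5604, -0.0858, 0.0516]
tool_rot: [180.0, -0.0, -0.1]
ft_force: [-1.4, -0.3, 5.8]
gripper_width: 0.0614
grasp_force: 15.0
```

Contact. Release, lift just clear and retreat sideways to look.

```bash
python3 -m crank '[{"travel":[0,0,0],"twist":0},{"travel":[0,0,0],"twist":0},{"travel":[0,0,0],"twist":0},{"travel":[0,0,0],"twist":0},{"travel":[0,0,-0.1],"twist":0},{"travel":[0,0,-0.15],"twist":0},{"travel":[0,0,-0.15],"twist":0},{"travel":[0,0,0],"twist":0}]' 1
python3 -m crank '[{"travel":[-0.06,0.17,-0.02],"twist":0},{"travel":[-0.06,0.17,-0.02],"twist":0},{"travel":[-0.06,0.17,-0.02],"twist":0},{"travel":[-0.06,0.17,-0.02],"twist":0},{"travel":[-0.06,0.17,-0.02],"twist":0},{"travel":[0,0,0],"twist":0},{"travel":[0,0,0],"twist":0}]'
python3 -c "
from h import *
im=viewer.grab_frame('top');s=viewer.grab_frame('scene')
print(locate('top',im,(277,212),14,lambda h,s,v:(s>90)&(h>12)&(h<35)&(v>120),.08))
a=np.vstack([cv2.resize(im[180:290,100:480],(760,220)),cv2.resize(s[130:320,160:440],(560,380))[:,:].repeat(1,0) if 0 else cv2.copyMakeBorder(cv2.resize(s[150:310,180:400],(515,375)),0,0,0,245,0)])
cv2.imwrite('pics/m.png',a[:,:,::-1])"
```

```text
t: 38.5
eef_pos: [0.5625, -0.086, 0.1745]
tool_rot: [179.9, -0.4, -0.1]
ft_force: [0.9, 0.6, -0.0]
gripper_width: 0.088
grasp_force: 0.0
t: 39.38
eef_pos: [0.4694, -0.3398, 0.1997]
tool_rot: [-179.9, 0.1, -0.1]
ft_force: [-0.4, 0.9, 0.0]
gripper_width: 0.0876
grasp_force: 0.0
(array([ 0.5583, -0.0848]), array([ 0.5579, -0.085 ,  0.0594,  0.0574]), 45.4)
```

View pics/m.png

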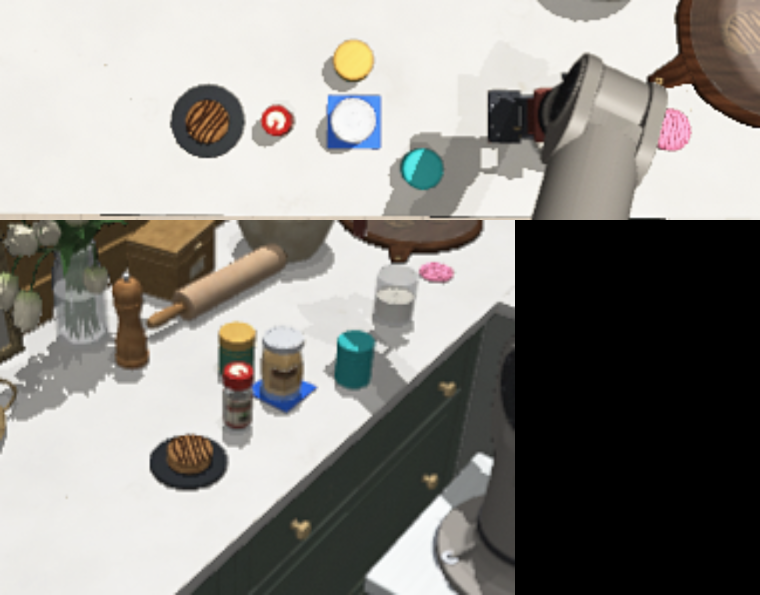

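Everything stands as asked. The tin is about 19 mm clear behind the coaster and in line with it to about 2 mm, and the bystanders and look-alikes are in place.

```bash
python3 -c "
from rig import ticket
print(ticket.job_done())"
```

```text
the job is handed in; nothing more can be done
None
```

The coffee-break corner is laid out as asked, in the order asked, and handed in at about 39 s of robot time; the last camera checks put everything upright and within about 3 mm of its place.

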